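Start the sample-prep line in order

TASK

Start the three bench instruments for the next run by pressing their round start keys down with a fingertip, gently and in this order: first the dry-block heater, then the vortex mixer, then the mini centrifuge. Each key stays down once pushed in; leave the square lamp keys up. Do not pick up, tip or push aside anything standing around.

Things in the scene. Friction and masses are not known exactly. Their poses are not given: they have to be found in the camera images.
- heater: The dry-block heater: a flat white case, 200 deep x 136 wide, deck 70 high, with a rectangular aluminium block full of small round tube wells on its rear half (top at 92); sizes in mm. Fixed on the bench. Origin on the bench under the middle of its two keys; its own x points from the keys back to the rear (case from x -40 to +160), y to its left seen from the robot, z up. The keys sit on the flat front part of the deck at x 0, 60 mm apart.
- heater_round_top (a point): Start key of the dry-block heater: the round white key, 30 mm across, in a black surround of the same shape, on the +y side of the case. This point is the middle of its flat top face (90 mm above the bench when up) and moves down with it; z up.
- heater_round (a joint): Travel of the round key of the dry-block heater in m: 0 up (cap top 20 mm above the deck), 0.010 against its hard stop (cap top 10 mm above the deck). It slides straight down against about 3 N of friction, plus 25 N per m/s, and stays where it is left. Its cap is cushioned: it gives a further 2.5 N per mm, up to 6 mm, and springs back (so about 1.5 mm of a press goes into the cap, and after the key reaches its stop the force rises softly); it counts as pressed beyond 0.006.
- heater_square_top (a point): Lamp key (not to be pressed) of the dry-block heater: the square white key, 28 x 28 mm, in a black surround of the same shape, on the -y side of the case. This point is the middle of its flat top face (90 mm above the bench when up) and moves down with it; z up.
- heater_square (a joint): Travel of the square key of the dry-block heater in m: 0 up (cap top 20 mm above the deck), 0.010 against its hard stop (cap top 10 mm above the deck). It slides straight down against about 3 N of friction, plus 25 N per m/s, and stays where it is left. Its cap is cushioned: it gives a further 2.5 N per mm, up to 6 mm, and springs back (so about 1.5 mm of a press goes into the cap, and after the key reaches its stop the force rises softly); it counts as pressed beyond 0.004.
- mixer: The vortex mixer: a flat white case, 200 deep x 136 wide, deck 60 high, with a grey cone carrying a black rubber cup on its rear half (top at 126); sizes in mm. Fixed on the bench. Origin on the bench under the middle of its two keys; its own x points from the keys back to the rear (case from x -40 to +160), y to its left seen from the robot, z up. The keys sit on the flat front part of the deck at x 0, 60 mm apart.
- mixer_round_top (a point): Start key of the vortex mixer: the round white key, 30 mm across, in a black surround of the same shape, on the -y side of the case. This point is the middle of its flat top face (80 mm above the bench when up) and moves down with it; z up.
- mixer_round (a joint): Travel of the round key of the vortex mixer in m: 0 up (cap top 20 mm above the deck), 0.010 against its hard stop (cap top 10 mm above the deck). It slides straight down against about 3 N of friction, plus 25 N per m/s, and stays where it is left. Its cap is cushioned: it gives a further 2.5 N per mm, up to 6 mm, and springs back (so about 1.5 mm of a press goes into the cap, and after the key reaches its stop the force rises softly); it counts as pressed beyond 0.006.
- mixer_square_top (a point): Lamp key (not to be pressed) of the vortex mixer: the square white key, 28 x 28 mm, in a black surround of the same shape, on the +y side of the case. This point is the middle of its flat top face (80 mm above the bench when up) and moves down with it; z up.
- mixer_square (a joint): Travel of the square key of the vortex mixer in m: 0 up (cap top 20 mm above the deck), 0.010 against its hard stop (cap top 10 mm above the deck). It slides straight down against about 3 N of friction, plus 25 N per m/s, and stays where it is left. Its cap is cushioned: it gives a further 2.5 N per mm, up to 6 mm, and springs back (so about 1.5 mm of a press goes into the cap, and after the key reaches its stop the force rises softly); it counts as pressed beyond 0.004.
- spinner: The mini centrifuge: a flat white case, 200 deep x 136 wide, deck 65 high, with a round clear dome over a dark rotor on its rear half (top at 117); sizes in mm. Fixed on the bench. Origin on the bench under the middle of its two keys; its own x points from the keys back to the rear (case from x -40 to +160), y to its left seen from the robot, z up. The keys sit on the flat front part of the deck at x 0, 60 mm apart.
- spinner_round_top (a point): Start key of the mini centrifuge: the round white key, 30 mm across, in a black surround of the same shape, on the +y side of the case. This point is the middle of its flat top face (85 mm above the bench when up) and moves down with it; z up.
- spinner_round (a joint): Travel of the round key of the mini centrifuge in m: 0 up (cap top 20 mm above the deck), 0.010 against its hard stop (cap top 10 mm above the deck). It slides straight down against about 3 N of friction, plus 25 N per m/s, and stays where it is left. Its cap is cushioned: it gives a further 2.5 N per mm, up to 6 mm, and springs back (so about 1.5 mm of a press goes into the cap, and after the key reaches its stop the force rises softly); it counts as pressed beyond 0.006.
- spinner_square_top (a point): Lamp key (not to be pressed) of the mini centrifuge: the square white key, 28 x 28 mm, in a black surround of the same shape, on the -y side of the case. This point is the middle of its flat top face (85 mm above the bench when up) and moves down with it; z up.
- spinner_square (a joint): Travel of the square key of the mini centrifuge in m: 0 up (cap top 20 mm above the deck), 0.010 against its hard stop (cap top 10 mm above the deck). It slides straight down against about 3 N of friction, plus 25 N per m/s, and stays where it is left. Its cap is cushioned: it gives a further 2.5 N per mm, up to 6 mm, and springs back (so about 1.5 mm of a press goes into the cap, and after the key reaches its stop the force rises softly); it counts as pressed beyond 0.004.
- bottle_mid (a point): Bystander, loose: amber bottle, 52 mm across, 105 mm tall. This point lies on its upright centre line 50 mm above the bench. To be left alone.
- beaker_mid (a point): Bystander, loose: glass beaker, 54 mm across, 75 mm tall. This point lies on its upright centre line 38 mm above the bench. To be left alone.
- jar_mid (a point): Bystander, loose: white jar, 52 mm across, 70 mm tall. This point lies on its upright centre line 35 mm above the bench. To be left alone.
- tipbox_mid (a point): Bystander, loose: pipette-tip box with clear lid, 80 x 115 x 52 mm. This point lies on its upright centre line 26 mm above the bench. To be left alone.
- pipette_mid (a point): Bystander, loose: pipette lying along its own y, about 220 mm long, 45 mm wide, 24 mm high. This point lies on its upright centre line 12 mm above the bench. To be left alone.
- rack_mid (a point): Bystander, loose: flat yellow tube rack, 70 x 120 x 41 mm. This point lies on its upright centre line 16 mm above the bench. To be left alone.

How it is judged:
On the way, in this order (a step that is already met when the one before it is completed fails the run):
1. the dry-block heater's round key is pressed down (value of joint heater_round above 0.006 m), for 0.1 s.
2. the vortex mixer's round key is pressed down (value of joint mixer_round above 0.006 m), for 0.1 s.
3. the mini centrifuge's round key is pressed down (value of joint spinner_round above 0.006 m), for 0.1 s.
At the end, for the whole second after the job is handed in: All three round keys are down (more than 6 mm of their 10 mm), the three square keys are up (pressed less than 4 mm), and every bystander is within 20 mm of where it stood (value of joint each of heater_round, mixer_round, spinner_round above 0.006 m and value of joint each of heater_square, mixer_square, spinner_square below 0.004 m and distance of each of bottle_mid, beaker_mid, jar_mid, tipbox_mid, pipette_mid, rack_mid from where it was at the start of the episode below 0.02 m); the robot touches nothing.
It fails at once if the mixer was started before the heater (value of joint mixer_round above 0.006 m and value of joint heater_round below 0.006 m).
It fails at once if the centrifuge was started before the mixer (value of joint spinner_round above 0.006 m and value of joint mixer_round below 0.006 m).
It fails at once if a square lamp key was pressed (beyond 4 mm) (value of joint any of heater_square, mixer_square, spinner_square above 0.004 m).
It fails at once if an instrument or key was hit or pressed with more than 25 N (contact force between any of the fingers, the arm and heater above 25 N or contact force between any of the fingers, the arm and mixer above 25 N or contact force between any of the fingers, the arm and spinner above 25 N).
It fails at once if a bystander was lifted, carried, tipped or shoved more than 20 mm (distance of any of bottle_mid, beaker_mid, jar_mid, tipbox_mid, pipette_mid, rack_mid from where it was at the start of the episode above 0.02 m).
It also fails if it takes over 48 s, if anything falls off the work surface, if the arm or the gripper's body presses on something with over 40 N, if the wrist force passes 120 N, or if a joint passes its speed limit or range.

ROBOT

A 6-joint arm with a two-finger parallel gripper is mounted at the origin on the work surface. World frame = base frame: x ahead of the robot, y to its left, z up, the work surface at z = 0. Lengths are in m, angles in rad, forces in N, time in s.
With the tool pointing down it reaches from about 0.275 to 0.75 m from the base axis. Payload 10.2 kg.
Tool frame: the origin (TCP) lies midway between the tips of the shut fingers; the grasp point (between the pads) lies 19 mm behind it; z points along the fingers, y is the line along which they close (so a half turn about z gives the same grasp; the last joint's range is limited). The gripper opens to 85 mm and grips with 20 to 120 N. Pads are 22 mm wide; open, the fingers measure 114 mm over their backs; the gripper's body (76 mm by 85 mm) begins 54 mm behind the grasp point. The pads swing forward as they close: fully open they stand 13 mm farther back than shut.
Start: joints at [-1.515, 0.313, 1.498, -0, 1.331, -0.223], TCP at [0.144, -0.505, 0.231] pointing down, gripper open.
Joint ranges: [-2.94, 2.94], [-0.97, 2.17], [0.19, 2.56], [-1.23, 4.37], [0.02, 3.11], [-2.88, 2.88]. Speed limits (rad/s): [2.39, 2.39, 3.01, 3.14, 3.14, 3.14].

INTERFACE

Orientations are given as a rotation vector (axis times angle).
In Python, from cell import arm gives the robot as it stands. The module is installed in compiled form; this text tells all that it offers. Calls block until the motion is done:
- arm.movep(position, orientation): joint-space move of the TCP to a pose.
- arm.move_straight(position, rotation=None, feed=0.15): straight line of the TCP; rotation=None keeps the orientation; feed is the mean speed in m/s.
- arm.move_j(angles): joint-space move.
- arm.let_go() and arm.grasp(strength=None): open the fingers fully, or close them until they stop; strength is the grip in N (None keeps the last).
- arm.hold(seconds).
- arm.ik(position, orientation): joint angles nearest the present ones, or None.
- arm.observe(): the state.
- arm.get_image(name): name is "scene" or "top" or "wrist"; returns the picture (480x640x3 uint8, red, green, blue); there is no depth.
- arm.get_calibration(name): a dict with "camera_matrix" (3x3 intrinsics, pixels), "dist" ([k1, k2, p1, p2, k3] as OpenCV has them; the pictures are not rectified), "origin" and "attitude" of the camera in the world. Camera axes: x right, y down, z forward; pixel columns grow to the right and rows downward; lengths in m; the calibration is good to about 2 mm. A picture is of the moment at which its call begins: read the wrist's pose just before it. get_calibration takes no time and is no camera call; for the wrist camera it gives the pose at the moment of the call.
A pose or a line that the arm cannot do raises arm.PlanningError and nothing moves.
- arm.job_done(): hands the job in; it is judged then, once.
Trained networks look in the newest picture that a camera, given by its name, has taken for a name from the list of things; names that differ only in an ending like _2 or _b are one class to them, and where a whole thing is asked for, a point or a joint stands for the part that bears it (a point fixed in the world has none). Each returns a list of dicts, best first, with "p" (0 to 1); they miss things now and then, are a little off and sometimes report something else, mostly with a low value. They report only what shows in the picture. A call takes as long as a camera call.
- arm.find_in(camera, query): "at" ([column, row] in pixels, amid what is visible of it).
- arm.cut_out(camera, query): "pixels" (480x640 bool, what is visible of it) and "at" ([column, row] in pixels, amid what is visible of it).
The state is a dict: "time": time; "joint_pos": joint angles; "qvel": joint speeds; "joint_torque": joint torques, N m; "eef_pos": TCP position; "tool_rot": TCP orientation; "force": force on the tool from outside, world axes, zero at the start; "moment": the same for the moment, N m; "grip_width": finger opening in m; "gripper_force": force on a finger pad.
Only numpy, scipy, OpenCV 4.12 (cv2) and the standard library are available. Lean on these libraries where they do the work, as an engineer would, in place of code of your own. Each camera call takes 0.05 s, during which the arm holds its last target. There are 200 camera calls.

## Working session

There is one attempt and no reset: what is moved stays moved. The work goes in short steps, each a Python script; the robot and the scene stay as the last script left them, time stands still between calls to the robot, and variables do not carry over. Pictures are saved under pics/ and viewed, at most 10 in all, crops included, and the job is handed in when it is done.

```bash
mkdir -p pics; python3 - <<'E'
from cell import arm
import cv2,numpy as np
for n in ["top","scene"]:
    im=arm.get_image(n); cv2.imwrite(f"pics/{n}0.png",im[:,:,::-1])
    c=arm.get_calibration(n); print(n,c)
    for q in ["heater_round_top","mixer_round_top","spinner_round_top","heater_square_top","mixer_square_top","spinner_square_top","heater","mixer","spinner","bottle_mid","beaker_mid","jar_mid"]:
        print(q,[(np.round(d["at"],1).tolist(),round(d["p"],2)) for d in arm.find_in(n,q)[:4]])
print(arm.observe()["time"],arm.observe()["tool_rot"])
E
```

```text
top {'camera_matrix': array([[583.81241888,   0.        , 320.03799432],
       [  0.        , 583.81241888, 250.46716422],
       [  0.        ,   0.        ,   1.        ]]), 'dist': array([-0.02256775,  0.        ,  0.        ,  0.        ,  0.        ]), 'origin': array([0.32453189, 0.0609427 , 1.39937225]), 'attitude': array([-2.16394314,  2.11900779, -0.1657261 ])}
heater_round_top [([210.3, 265.5], 0.71), ([347.7, 226.2], 0.64)]
mixer_round_top [([372.4, 222.0], 0.52)]
spinner_round_top [([462.3, 245.1], 0.47)]
heater_square_top [([232.2, 267.3], 0.68)]
mixer_square_top [([349.3, 229.5], 0.59)]
spinner_square_top [([488.0, 248.6], 0.5)]
heater [([227.9, 245.9], 0.64)]
mixer [([353.4, 202.2], 0.75), ([460.7, 246.6], 0.57), ([309.1, 202.5], 0.57), ([215.5, 337.0], 0.24)]
spinner [([475.9, 224.2], 0.73), ([186.9, 243.6], 0.35), ([216.9, 339.2], 0.31)]
bottle_mid [([185.2, 244.8], 0.59)]
beaker_mid []
jar_mid [([428.3, 223.0], 0.97)]
scene {'camera_matrix': array([[451.328395  ,   0.        , 323.65953598],
       [  0.        , 451.328395  , 236.6945616 ],
       [  0.        ,   0.        ,   1.        ]]), 'dist': array([0.03465998, 0.        , 0.        , 0.        , 0.        ]), 'origin': array([ 1.30755896, -0.31612138,  0.74050644]), 'attitude': array([-1.93108315, -1.26290207,  0.61270187])}
heater_round_top [([414.1, 198.7], 0.53)]
mixer_round_top [([305.7, 266.0], 0.72)]
spinner_round_top [([320.7, 255.8], 0.66), ([201.7, 276.9], 0.47)]
heater_square_top [([392.2, 205.9], 0.62)]
mixer_square_top [([320.3, 256.7], 0.69), ([301.0, 263.3], 0.3)]
spinner_square_top [([175.2, 279.4], 0.6)]
heater [([415.3, 227.5], 0.69)]
mixer [([330.8, 288.7], 0.57)]
spinner [([188.4, 319.7], 0.61)]
bottle_mid [([451.9, 211.9], 0.8)]
beaker_mid []
jar_mid [([239.8, 299.0], 0.84)]
1.3 [-3.11110018e+00 -4.36573656e-01 -8.39732068e-07]
```

View pics/top0.png

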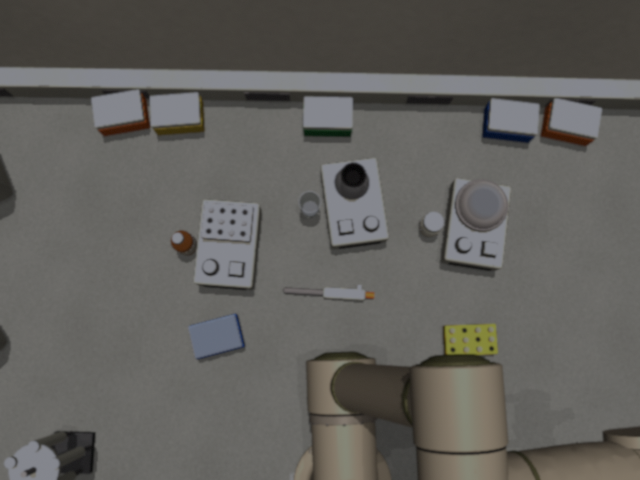

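```bash
cat > h.py <<'E'
import cv2,numpy as np
from scipy.spatial.transform import Rotation as R
def ray(c,px,z):
    "world point at height z seen at pixel px"
    u=cv2.undistortPoints(np.array([[px]],float),c["camera_matrix"],c["dist"])[0,0]
    d=R.from_rotvec(c["attitude"]).as_matrix()@np.array([u[0],u[1],1])
    o=np.array(c["origin"]); return o+d*(z-o[2])/d[2]
E
python3 - <<'E'
from cell import arm
from h import *
T={"heater":(.09,(210.3,265.5),(232.2,267.3),(414.1,198.7),(392.2,205.9)),"mixer":(.08,(372.4,222),(349.3,229.5),(305.7,266),(320.3,256.7)),"spinner":(.085,(462.3,245.1),(488,248.6),(201.7,276.9),(175.2,279.4))}
for n,(z,a,b,c,d) in T.items():
    t,s=arm.get_calibration("top"),arm.get_calibration("scene")
    for k,p in(("top",(a,b)),("scene",(c,d))):
        C=t if k=="top" else s
        r,q=ray(C,p[0],z),ray(C,p[1],z); print(n,k,r.round(4),q.round(4),np.linalg.norm(r-q).round(4))
E
```

```text
heater top [0.488  0.3098 0.09  ] [0.485 0.26  0.09 ] 0.0498
heater scene [0.4908 0.3046 0.09  ] [0.4971 0.2347 0.09  ] 0.0702
mixer top [ 0.5982 -0.0569  0.08  ] [ 0.5794 -0.0039  0.08  ] 0.0562
mixer scene [ 0.6131 -0.0516  0.08  ] [ 0.597  -0.0097  0.08  ] 0.0448
spinner top [ 0.5477 -0.2625  0.085 ] [ 0.5409 -0.3213  0.085 ] 0.0592
spinner scene [ 0.5626 -0.2677  0.085 ] [ 0.5481 -0.3198  0.085 ] 0.0541
```

The top view shows the heater keys at (210,267) round and (236,269) square. The mixer keys are (346,227) square and (371,223) round, and the centrifuge keys are (464,244) round and (490,249) square. I'll shut the fingers and hover near each key for a close look with the wrist camera.

```bash
python3 - <<'E'
from cell import arm
from h import *
arm.grasp(20)
rot=arm.observe()["tool_rot"]
T={"spinner":(.085,.5477,-.2625),"mixer":(.08,.5982,-.0569),"heater":(.09,.488,.3098)}
ims=[]
for n,(z,x,y) in T.items():
    arm.movep([x-.03,y,.23],rot)
    c=arm.get_calibration("wrist"); im=arm.get_image("wrist"); ims.append(cv2.resize(im[:,:,::-1],(400,300)))
    cv2.imwrite(f"pics/w_{n}.png",im[:,:,::-1]); print(n,c["origin"].round(3),arm.observe()["joint_pos"].round(2), arm.observe()["eef_pos"].round(3))
    for q in ["round","square"]:
        print(q,[(np.round(d["at"],1).tolist(),round(d["p"],2),ray(c,d["at"],z).round(4)) for d in arm.find_in("wrist",f"{n}_{q}_top")[:3]])
cv2.imwrite("pics/w.png",np.vstack([np.hstack(ims[:2]),np.hstack([ims[2],0*ims[2]])]))
print(arm.observe()["time"],arm.observe()["grip_width"])
E
```

```text
spinner [ 0.596 -0.241  0.373] [-0.67  0.44  1.32 -0.    1.38  0.62] [ 0.517 -0.263  0.23 ]
round [([338.7, 173.5], 0.63, array([ 0.5508, -0.266 ,  0.085 ]))]
square [([416.1, 205.0], 0.62, array([ 0.5444, -0.3252,  0.085 ]))]
mixer [ 0.647 -0.035  0.373] [-0.31  0.42  1.36 -0.    1.37  0.99] [ 0.568 -0.058  0.23 ]
round [([328.2, 172.4], 0.57, array([ 0.5997, -0.0539,  0.08  ]))]
square [([243.1, 163.5], 0.89, array([0.5894, 0.005 , 0.08  ]))]
heater [0.537 0.332 0.373] [ 0.38  0.38  1.41 -0.    1.35  1.67] [0.459 0.309 0.23 ]
round [([328.6, 179.3], 0.89, array([0.4873, 0.3122, 0.09  ]))]
square [([408.5, 202.0], 0.97, array([0.4873, 0.2544, 0.09  ]))]
6.4333 0.0002841013466980372
```

View pics/w.png

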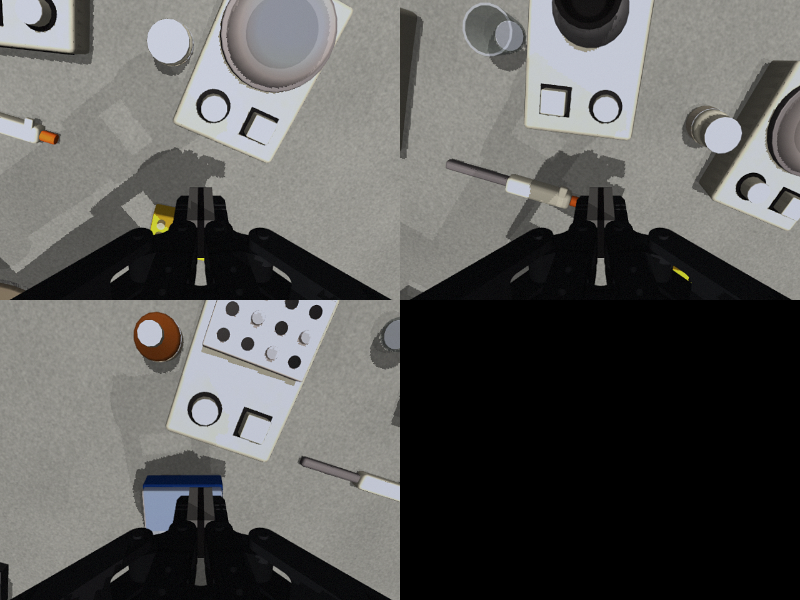

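The wrist view shows all three round keys clearly, at full-size pixels of about (339,170), (328,171) and (328,177), and each pair comes out at the expected 60 mm spacing. I'm already over the heater, so I'll press in order with force feedback.

```bash
cat > press.py <<'E'
from cell import arm
from h import *
import sys
rot=arm.observe()["tool_rot"]
def press(x,y,z):
    arm.movep([x,y,.22],rot)
    arm.move_straight([x,y,z+.006],feed=.12)
    f0=arm.observe()["force"][2]; log=[]
    for d in np.arange(.003,-.0136,-.0015):
        arm.move_straight([x,y,z+d],feed=.02)
        f=arm.observe()["force"][2]-f0; log.append((round(d*1e3,1),round(f,1)))
        if f>5.5: break
    arm.hold(.15); print(log, arm.observe()["eef_pos"].round(4))
    arm.move_straight([x,y,.22],feed=.15)
    print(arm.observe()["time"])
E
python3 - <<'E'
from press import *
press(.4873,.3122,.09)
x,y=.4573,.31
arm.movep([x,y,.23],rot)
c=arm.get_calibration("wrist"); im=arm.get_image("wrist")
cv2.imwrite("pics/w2.png",im[:,:,::-1])
E
```

```text
[(np.float64(3.0), np.float64(0.2)), (np.float64(1.5), np.float64(-0.1)), (np.float64(0.0), np.float64(0.2)), (np.float64(-1.5), np.float64(2.2)), (np.float64(-3.0), np.float64(2.2)), (np.float64(-4.5), np.float64(2.8)), (np.float64(-6.0), np.float64(2.2)), (np.float64(-7.5), np.float64(1.8)), (np.float64(-9.0), np.float64(2.1)), (np.float64(-10.5), np.float64(2.2)), (np.float64(-12.0), np.float64(5.0)), (np.float64(-13.5), np.float64(7.9))] [0.4873 0.3122 0.077 ]
12.175
```

View pics/w2.png

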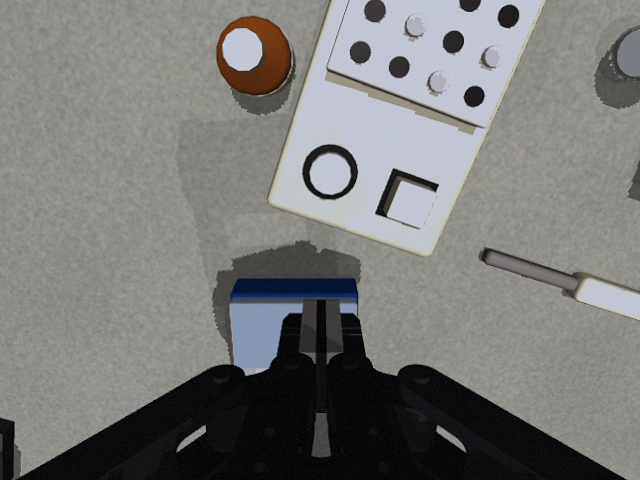

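The force trace shows the heater key sliding and then reaching its stop. The picture agrees: the round cap at (330,172) is low in its surround, and the square key at (410,200) is still up. Next are the mixer and then the centrifuge.

```bash
python3 - <<'E'
from press import *
press(.5997,-.0539,.08)
arm.movep([.568,-.058,.23],rot); a=arm.get_image("wrist")
press(.5508,-.266,.085)
arm.movep([.517,-.263,.23],rot); b=arm.get_image("wrist")
cv2.imwrite("pics/w3.png",np.hstack([cv2.resize(i[:,:,::-1],(400,300)) for i in(a,b)]))
E
```

```text
[(np.float64(3.0), np.float64(0.2)), (np.float64(1.5), np.float64(0.2)), (np.float64(0.0), np.float64(0.0)), (np.float64(-1.5), np.float64(1.3)), (np.float64(-3.0), np.float64(2.6)), (np.float64(-4.5), np.float64(3.0)), (np.float64(-6.0), np.float64(0.8)), (np.float64(-7.5), np.float64(2.9)), (np.float64(-9.0), np.float64(2.8)), (np.float64(-10.5), np.float64(2.0)), (np.float64(-12.0), np.float64(4.8)), (np.float64(-13.5), np.float64(7.8))] [ 0.5997 -0.0539  0.067 ]
19.575
[(np.float64(3.0), np.float64(0.3)), (np.float64(1.5), np.float64(2.1)), (np.float64(0.0), np.float64(1.4)), (np.float64(-1.5), np.float64(4.2)), (np.float64(-3.0), np.float64(4.0)), (np.float64(-4.5), np.float64(4.1)), (np.float64(-6.0), np.float64(3.6)), (np.float64(-7.5), np.float64(3.3)), (np.float64(-9.0), np.float64(3.5)), (np.float64(-10.5), np.float64(4.0)), (np.float64(-12.0), np.float64(6.6))] [ 0.5508 -0.266   0.0731]
26.0417
```

View pics/w3.png

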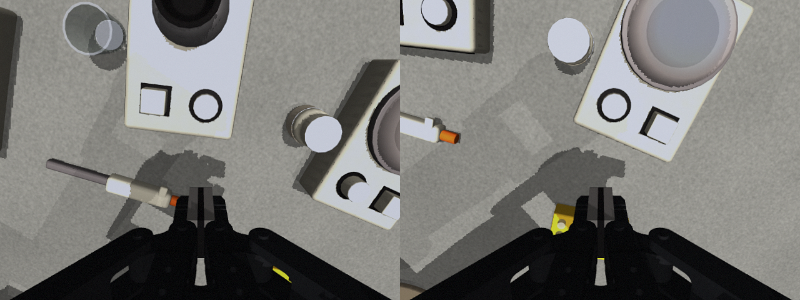

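Both round caps, mixer at (205,106) and centrifuge at (613,105), are now low in their surrounds. The square keys are up and nothing around them has moved.

```bash
python3 -c "
from cell import arm
print(arm.job_done())"
```

```text
the job is handed in; nothing more can be done
None
```

I pressed all three round start keys down in order (heater, mixer, centrifuge), with at most about 8 N measured on a key; in the wrist pictures the square keys were still up and nothing nearby had moved, and the job is handed in (no verdict was returned).

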